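Clamp the bench block with the cam lever

TASK

Clamp the round steel bench block in the little bench clamp: flip the cam lever up to free the sliding jaw, slide the jaw along until the block is snug between both jaws, then flip the lever fully down again so that the jaw is locked there. Keep the block lying flat on the clamp's bed, and leave the other things on the desk where they are.

Things in the scene. Friction and masses are not known exactly. Their poses are not given: they have to be found in the camera images.
- clamp: Bench clamp, screwed to the desk: an aluminium bed 100 mm (its x) by 250 mm (its y) by 16 mm thick. Origin at the centre of its underside, on the desk; its z is up. Its jaws face one another along its y axis: the fixed jaw stands at the +y end, the sliding jaw nearer the -y end. The lever, when down, points to the clamp's -x side and overhangs the bed's edge by about 46 mm. All fittings are bare metal, the lever has a black grip.
- fixed_face (a point): Centre of the fixed jaw's inner face (it looks to the clamp's -y). The jaw is 80 mm wide along the clamp's x and stands 30 mm above the bed, its top 46 mm above the desk; it is 18 mm thick.
- jaw (a joint): Travel of the sliding jaw in m, growing towards the fixed jaw (clamp's +y), range 0 to 0.12. The opening between the jaw faces is 0.145 m minus this value, so the 56 mm block is snug between both at 0.089. Freed, it slides with about 1.5 N and stays where it is left; with the lever down the cam holds it by friction against a push of some 20 N. It pushes the block ahead of it (another 3 to 6 N).
- jaw_face (a point): Centre of the sliding jaw's flat face (it looks to the clamp's +y); jaw 80 mm wide along the clamp's x, its top 46 mm above the desk.
- lever (a joint): Angle of the cam lever in rad: 0 = down and level, jaw locked (a stop); 1.57 = upright; 1.75 = upper stop. The cam bites below about 0.65 rad and lets the jaw go above it; it takes about 5 to 13 N at the grip to move the lever through the bite, under 1 N elsewhere. The lever stays at any angle where it is left. It swings in the vertical plane across the slide, about an axis along the clamp's y.
- lever_hinge (a point): Point on the lever's hinge axis, 50.5 mm above the desk, on the sliding jaw's carriage (it moves with the jaw), 36 mm behind the jaw's face. The hinge axis runs along the clamp's y; the carriage here is 74 mm wide along the clamp's x, its top 39 mm above the desk and the hinge cheeks 59 mm.
- lever_grip (a point): Middle of the lever's black grip, 78 mm from the hinge axis along the lever. The grip is 42 mm long (54 to 96 mm from the hinge) and 14 mm by 14 mm thick: it can be pinched across the clamp's y direction from above. Down, it lies 50.5 mm above the desk, free on both sides and below; upright, it stands 128.5 mm above the desk over the hinge.
- block_mid (a point): Centre of the round steel bench block, 56 mm in diameter, 24 mm high, 0.46 kg, with a pattern of holes in its top; it lies loose on the bed between the jaws, its centre 28 mm above the desk. Its z axis is up.
- cover: Bystander: clear acrylic movement cover, 60 mm in diameter, 37 mm high with its knob, on the desk beyond the fixed-jaw end of the clamp. Origin under its centre.
- loupe: Bystander: black eye loupe, 34 mm in diameter, 30 mm high, on the desk beyond the sliding-jaw end of the clamp. Origin under its centre.
- tweezers: Bystander: steel tweezers, 118 mm long, 6 mm high, on the desk beside the clamp on the side away from the lever. Origin under its middle.
- oilpot: Bystander: brass oil pot, 40 mm in diameter, 26 mm high, to the right of the clamp. Origin under its centre.
- blower: Bystander: orange silicone blower standing nozzle up, 62 mm in diameter, 125 mm high, to the left of the clamp. Origin under its centre.
Not all that is in view belongs to the job. Of the things shaped like the part that bears block_mid, the bare steel one is meant.

How it is judged:
On the way, in this order (a step that is already met when the one before it is completed fails the run):
1. the lever is flipped up (above 1.1 rad) and frees the jaw (value of joint lever above 1.1 rad), for 0.1 s.
2. with the lever free, the jaw is slid until the block is snug between both jaws (total gap under 2.5 mm) (value of joint jaw above 0.0865 m and value of joint lever above 0.65 rad), for 0.1 s.
At the end, for the whole second after the job is handed in: The lever is down (below 0.15 rad), the block lies flat on the bed (tilt under 0.08 rad, raised under 3 mm, centre within 30 mm of the bed's middle line) between the jaws with under 2.5 mm of gap in all (jaw travel above 0.0865 m), all at rest, the other things within 20 mm of their starts (value of joint lever below 0.15 rad and value of joint jaw between 0.0865 and 0.092 m and y of block_mid in the frame of clamp between 0.0645 and 0.0715 m and x of block_mid in the frame of clamp between -0.03 and 0.03 m and height (world z) of block_mid below 0.031 m and angle between block_mid's own z axis and vertical below 0.08 rad and linear speed of block below 0.01 m/s and velocity of joint lever below 0.05 rad/s); the robot touches nothing.
It fails at once if the block is lifted off the bed or tipped (height (world z) of block_mid above 0.04 m or angle between block_mid's own z axis and vertical above 0.35 rad).
It fails at once if a bystander is moved by more than 20 mm (distance of any of cover, loupe, tweezers, oilpot, blower from where it was at the start of the episode above 0.02 m).
It also fails if it takes over 48 s, if anything falls off the work surface, if the arm or the gripper's body presses on something with over 40 N, if the wrist force passes 120 N, or if a joint passes its speed limit or range.

ROBOT

A 6-joint arm with a two-finger parallel gripper is mounted at the origin on the work surface. World frame = base frame: x ahead of the robot, y to its left, z up, the work surface at z = 0. Lengths are in m, angles in rad, forces in N, time in s.
With the tool pointing down it reaches from about 0.325 to 0.75 m from the base axis. Payload 7.6 kg.
Tool frame: the origin (TCP) lies midway between the tips of the shut fingers; the grasp point (between the pads) lies 19 mm behind it; z points along the fingers, x is the direction in which the jaws open and shut, and the axes are right-handed (so a half turn about z gives the same grasp; the last joint's range is limited). The gripper opens to 85 mm and grips with 20 to 120 N. Pads are 22 mm wide; open, the fingers measure 114 mm over their backs; the gripper's body (76 mm by 85 mm) begins 54 mm behind the grasp point. The pads swing forward as they close: fully open they stand 13 mm farther back than shut.
Start: joints at [-1.361, 0.052, 1.401, -0, 1.689, -0.07], TCP at [0.145, -0.505, 0.231] pointing down, gripper open.
Joint ranges: [-2.9, 2.9], [-0.91, 2.17], [0.12, 2.37], [-1.06, 4.2], [0.26, 2.73], [-2.93, 2.93]. Speed limits (rad/s): [2.57, 2.57, 3.01, 3.14, 3.14, 3.14].

INTERFACE

Orientations are given as a unit quaternion [x, y, z, w].
In Python, from rig import ctrl, snapshot, camera_model, ticket gives the robot as it stands.
- The arm moves only by the tool arm_command, never from a script. Its argument "moves" is a list of rows, each a list of 7 numbers: the finger opening in mm, from 0 to 85.4, then the shift along the tool's x, y, z in units of 30 mm (1.0 is 30 mm), then the turn, a rotation vector about the tool's x, y, z in rad. In form: [[jaw, dx, dy, dz, ax, ay, az], ...]. A call has 1 to 5 rows; each row shifts and turns the commanded pose from where the row before left it, along the tool's axes as they then stand; what a row does not reach is not made up. A row lasts 1/8 s, in which the tool goes at most 62.5 mm and 10.7 degrees, less where a joint would pass 70% of its speed; a pose out of reach is approached as far as the arm can. A call is refused whole if a number of a shift passes 1 or a number of a turn 0.188, either way. A call with a gripper value outside its range is refused whole. The fingers move at their own pace and stop on an object; "grip_force" is the grip in N (left out, the last holds). Time passes only in rows, so rows that do not move let the fingers close. It gives the time, the measured TCP pose, the force and the opening at its end, in the units of the state.
- ctrl.read_state(): the state, without advancing time (a new reading comes with each control period).
- snapshot(name): name is "scene" or "top" or "wrist"; returns (picture, depth): 480x640x3 uint8, red, green, blue; 480x640 float32, m along the optical axis (not along the pixel's ray), 0 where there is no reading.
- camera_model(name): a dict with "camera_matrix" (3x3 intrinsics, pixels), "dist_coeffs" ([k1, k2, p1, p2, k3] as OpenCV has them; the pictures are not rectified), "T" (4x4, takes a point from camera to world coordinates); the wrist camera has in their place "tool_from_camera" (4x4, takes a point from camera to tool coordinates, whose origin is the TCP and whose axes are the tool frame's). Camera axes: x right, y down, z forward; pixel columns grow to the right and rows downward; lengths in m; the calibration is good to about 2 mm. A picture is of the moment at which its call begins: read the wrist's pose just before it. camera_model takes no time and is no camera call.
- ticket.sign_off(): hands the job in, once; it reports no verdict.
The state is a dict: "time_s": time; "qpos": joint angles; "qvel": joint speeds; "joint_torque": joint torques, N m; "ee_pos": TCP position; "tool_rot": TCP orientation; "force": force on the tool from outside, world axes, zero at the start; "moment": the same for the moment, N m; "opening": finger opening in m.
Only numpy, scipy, OpenCV 4.12 (cv2) and the standard library are available. Lean on these libraries where they do the work, as an engineer would, in place of code of your own. Each camera call takes 0.05 s, during which the arm holds its last target.

## Working session

There is one attempt and no reset: what is moved stays moved. The work goes in short steps, Python scripts to look and compute and a tool call to move; the robot and the scene stay as the last step left them, time stands still between calls to the robot, and variables do not carry over. Pictures are saved under pics/ and viewed, and the job is handed in when it is done.

Besides the shell and the picture viewer there is one more tool, called in YAML: its name, and indented under it one key for each argument. arm_command: Moves the arm, as the interface text tells. Its arguments: {"type":"object","properties":{"moves":{"type":"array"},"grip_force":{"type":"number"}},"required":["moves"]}

```bash
mkdir -p pics; ls; python3 - <<'E'
from rig import ctrl, snapshot, camera_model
import cv2,numpy as np
print(ctrl.read_state())
for n in ["scene","top"]:
    p,d=snapshot(n); cv2.imwrite(f"pics/{n}0.png",p[:,:,::-1]); np.save(f"{n}0_d.npy",d); np.save(f"{n}0_p.npy",p)
    m=camera_model(n); print(n,m)
E
```

```text
pics
{'time_s': 0.0, 'qpos': array([-1.36132072e+00,  5.28259445e-02,  1.40171904e+00, -9.09523269e-06,
        1.68859454e+00, -7.03252626e-02]), 'qvel': array([ 1.50605036e-04, -4.45040613e-05,  8.57043371e-04, -1.18614310e-03,
       -2.68744451e-04,  5.70535564e-04]), 'joint_torque': array([-7.32008193e-04, -3.81667435e+01, -3.60188305e+01, -1.04760734e-04,
        6.12210497e-03,  1.16312830e-05]), 'ee_pos': array([ 0.14493114, -0.5042895 ,  0.23048096]), 'tool_rot': array([ 7.98799877e-01, -6.01596342e-01, -5.86559719e-04, -5.04148047e-04]), 'force': array([-0.30613662, -0.12484952,  0.54363203]), 'moment': array([ 0.03051333, -0.03978218,  0.02216441]), 'opening': 0.08547057273721663}
scene {'camera_matrix': array([[569.43199135,   0.        , 307.76288281],
       [  0.        , 569.43199135, 240.92113201],
       [  0.        ,   0.        ,   1.        ]]), 'dist_coeffs': array([-0.00427885,  0.        ,  0.        ,  0.        ,  0.        ]), 'T': array([[ 0.8505321 ,  0.41012327, -0.3292325 ,  1.04504783],
       [ 0.525892  , -0.65640846,  0.54089327, -0.71642482],
       [ 0.00572192, -0.63318783, -0.77397702,  1.07629185],
       [ 0.        ,  0.        ,  0.        ,  1.        ]])}
top {'camera_matrix': array([[438.11940819,   0.        , 317.88766613],
       [  0.        , 438.11940819, 231.42952334],
       [  0.        ,   0.        ,   1.        ]]), 'dist_coeffs': array([-0.08632738,  0.        ,  0.        ,  0.        ,  0.        ]), 'T': array([[-0.02040003, -0.98490346,  0.17189826,  0.40801856],
       [-0.99944229,  0.02463567,  0.02254299, -0.01315268],
       [-0.0264375 , -0.17134252, -0.98485674,  1.18149549],
       [ 0.        ,  0.        ,  0.        ,  1.        ]])}
```

View pics/scene0.png

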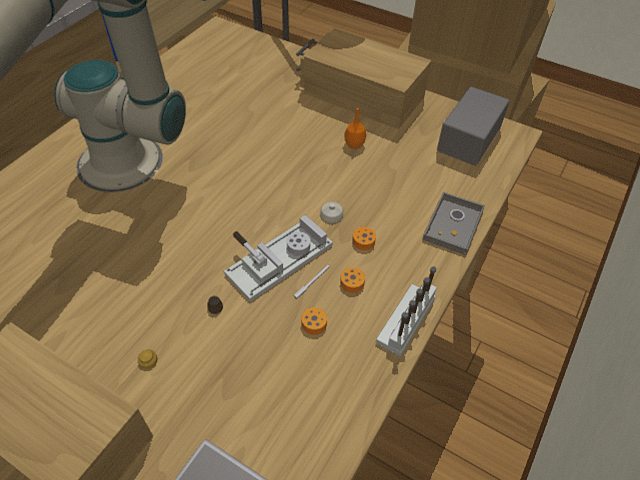

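View pics/top0.png

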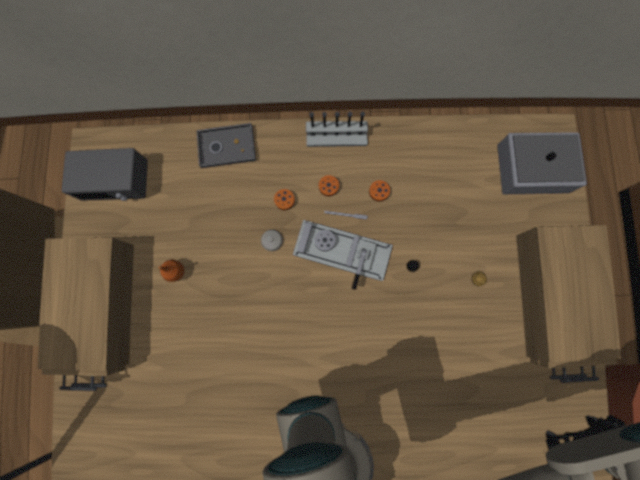

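The clamp shows at about (343,250) in the top view and (280,258) in the scene view. The fixed jaw is to the robot's left and the lever points toward the robot. I'll enlarge both views.

```bash
python3 - <<'E'
import cv2,numpy as np
p=np.load('top0_p.npy')[205:305,270:430,::-1]; cv2.imwrite('pics/topc.png',cv2.resize(p,None,fx=5,fy=5,interpolation=cv2.INTER_CUBIC))
p=np.load('scene0_p.npy')[190:310,200:360,::-1]; cv2.imwrite('pics/scc.png',cv2.resize(p,None,fx=5,fy=5,interpolation=cv2.INTER_CUBIC))
E
```

```text
(no output)
```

View pics/topc.png

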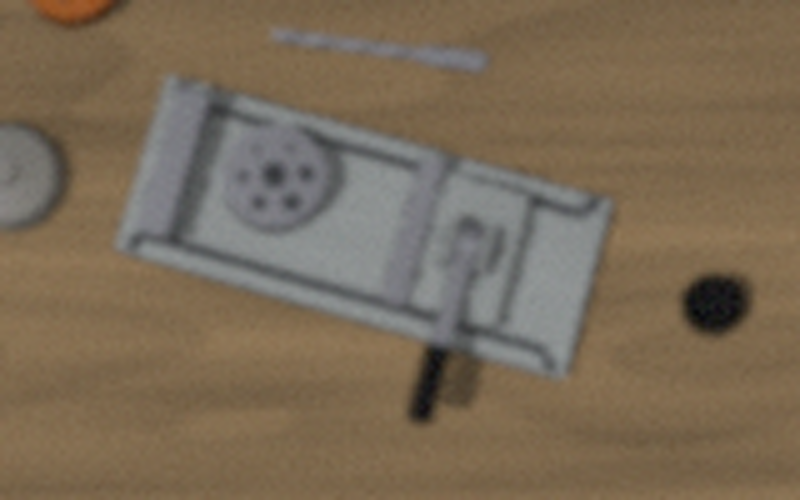

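View pics/scc.png

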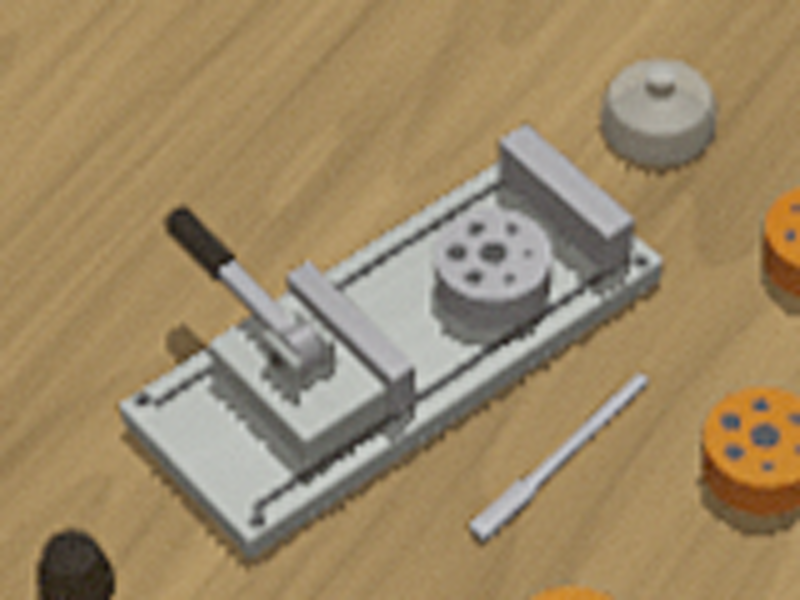

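In the enlarged top view the bed corners are at about (170,75), (612,203), (568,376) and (120,248). The grip runs from (437,348) to (420,420). I'll cast these onto their planes.

```bash
cat > h.py <<'E'
import cv2,numpy as np
from rig import camera_model
def ray(name,uv,z):
    m=camera_model(name);K=m['camera_matrix'];T=m['T']
    u=cv2.undistortPoints(np.array(uv,float).reshape(-1,1,2),K,m['dist_coeffs']).reshape(-1,2)
    d=np.c_[u,np.ones(len(u))]@T[:3,:3].T; o=T[:3,3]
    s=(z-o[2])/d[:,2]; return o+d*s[:,None]
def fromcrop(n,pts):
    off=np.array([270,205]) if n=='top' else np.array([200,190])
    return (np.array(pts,float)+.5)/5-.5+off
E
python3 - <<'E'
from h import *
np.set_printoptions(precision=4,suppress=True)
for n,c in (('top',[(170,75),(612,203),(568,376),(120,248)]),('scene',[(500,165),(660,265),(250,548),(122,405)])):
    P=ray(n,fromcrop(n,c),.016); print(n,P, P.mean(0))
    L=[np.linalg.norm(P[i]-P[(i+1)%4]) for i in range(4)];print(L)
P=ray('top',fromcrop('top',[(120,248),(170,75),(612,203),(568,376)]),.016)
y=(P[0]+P[1]-P[2]-P[3])[:2];print('yaw of y',np.arctan2(y[1],y[0]))
g=ray('top',fromcrop('top',[(437,348),(420,420)]),.0505);print('grip',g,g.mean(0))
g=ray('scene',fromcrop('scene',[(180,215),(225,262)]),.0575);print('grip sc',g,g.mean(0))
print('block',ray('top',fromcrop('top',[(276,174)]),.04), ray('scene',fromcrop('scene',[(492,253)]),.04))
print('jawtop',ray('top',fromcrop('top',[(425,150),(448,155),(407,305),(384,298)]),.046))
print('jawtop',ray('scene',fromcrop('scene',[(290,277),(312,263),(413,370),(390,385)]),.046))
E
```

```text
top [[ 0.645   0.0517  0.016 ]
 [ 0.569  -0.1844  0.016 ]
 [ 0.4772 -0.1568  0.016 ]
 [ 0.5511  0.0799  0.016 ]] [ 0.5606 -0.0524  0.016 ]
[np.float64(0.24804165235797587), np.float64(0.09592830604876668), np.float64(0.24796803398545833), np.float64(0.09809335867428956)]
scene [[ 0.5462  0.0636  0.016 ]
 [ 0.6453  0.0505  0.016 ]
 [ 0.5724 -0.1859  0.016 ]
 [ 0.4767 -0.1529  0.016 ]] [ 0.5602 -0.0562  0.016 ]
[np.float64(0.10000079294302607), np.float64(0.24732789084372142), np.float64(0.10120597093817882), np.float64(0.22740860143050107)]
yaw of y 1.2636547158200713
grip [[ 0.4911 -0.0857  0.0505]
 [ 0.4545 -0.0758  0.0505]] [ 0.4728 -0.0807  0.0505]
grip sc [[ 0.4554 -0.0725  0.0575]
 [ 0.4898 -0.0844  0.0575]] [ 0.4726 -0.0784  0.0575]
block [[ 0.5855 -0.0048  0.04  ]] [[ 0.5836 -0.0025  0.04  ]]
jawtop [[ 0.5954 -0.0833  0.046 ]
 [ 0.5924 -0.0953  0.046 ]
 [ 0.5141 -0.0712  0.046 ]
 [ 0.518  -0.0594  0.046 ]]
jawtop [[ 0.5144 -0.0686  0.046 ]
 [ 0.5183 -0.0562  0.046 ]
 [ 0.5926 -0.0835  0.046 ]
 [ 0.5885 -0.096   0.046 ]]
```

Measured: clamp centre about (0.561, -0.053), clamp y at yaw about 1.264, and jaw at about 0.03. The block is at y≈0.054 and x≈0.008 in the clamp frame. The grip centre is about (0.472, -0.080, 0.0505).

Plan: pinch the grip with the tool pointing down and the tool x axis along -clamp y. Arc the lever up, slide the jaw by the lever, then arc it back down. First I turn and travel.

arm_command:
  moves:
    - [50, 0, 0, 0, 0, 0, 0.147]
    - [50, 0, 0, 0, 0, 0, 0.147]
    - [50, 0, 0, 0, 0, 0, 0.147]
    - [50, 0, 0, 0, 0, 0, 0.147]
    - [50, -0.9, -0.35, 0, 0, 0, 0]
  grip_force: 50

```text
time_s: 0.72
ee_pos: [0.1626, -0.4822, 0.2305]
tool_rot: [-0.589, 0.808, 0.001, 0.0]
force: [1.0, -0.2, 0.5]
opening: 0.05
```

arm_command:
  moves:
    - [50, -1, -0.36, 0, 0, 0, 0]
    - [50, -1, -0.36, 0, 0, 0, 0]
    - [50, -1, -0.36, 0, 0, 0, 0]
    - [50, -1, -0.36, 0, 0, 0, 0]
    - [50, -1, -0.36, 0, 0, 0, 0]

```text
time_s: 1.35
ee_pos: [0.2606, -0.3545, 0.231]
tool_rot: [-0.59, 0.807, 0.0, 0.0]
force: [0.2, -0.5, 0.4]
opening: 0.0501
```

arm_command:
  moves:
    - [50, -1, -0.36, 0, 0, 0, 0]
    - [50, -1, -0.36, 0, 0, 0, 0]
    - [50, -1, -0.36, 0, 0, 0, 0]
    - [50, -1, -0.36, 0, 0, 0, 0]
    - [50, -1, -0.36, 0, 0, 0, 0]

```text
time_s: 1.98
ee_pos: [0.3575, -0.228, 0.231]
tool_rot: [-0.59, 0.807, 0.0, -0.0]
force: [0.1, 0.0, 0.3]
opening: 0.05
```

arm_command:
  moves:
    - [50, -1, -0.36, 0, 0, 0, 0]
    - [50, -1, -0.36, 0, 0, 0, 0]
    - [50, -1, -0.36, 0, 0, 0, 0]
    - [50, 0, 0, 0, 0, 0, 0]
    - [50, 0, 0, 0, 0, 0, 0]

```text
time_s: 2.6
ee_pos: [0.4149, -0.1533, 0.231]
tool_rot: [-0.59, 0.807, 0.0, -0.0]
force: [-0.4, 0.1, -0.1]
opening: 0.0496
```

arm_command:
  moves:
    - [50, -1, -0.36, 0.2, 0, 0, 0]
    - [50, -1, -0.36, 0.2, 0, 0, 0]
    - [50, -0.9, -0.35, 0.2, 0, 0, 0]
    - [50, 0, 0, 0, 0, 0, 0]
    - [50, 0, 0, 0, 0, 0, 0]

```text
time_s: 3.22
ee_pos: [0.4718, -0.0809, 0.2134]
tool_rot: [-0.59, 0.808, -0.0, -0.0]
force: [-0.1, 0.0, -0.6]
opening: 0.05
```

```bash
python3 - <<'E'
from rig import ctrl, snapshot, camera_model
import cv2,numpy as np
s=ctrl.read_state();print(s['ee_pos'],s['tool_rot'],s['time_s'])
p,d=snapshot('wrist');cv2.imwrite('pics/w1.png',p[:,:,::-1]);np.savez('w1.npz',p=p,d=d,e=s['ee_pos'],q=s['tool_rot'])
print(camera_model('wrist'))
E
```

```text
[ 0.4718238  -0.0808815   0.21340777] [-5.89773604e-01  8.07568586e-01 -1.68627325e-04 -2.14568420e-04] 3.225
{'camera_matrix': array([[413.77761657,   0.        , 310.86759513],
       [  0.        , 413.77761657, 248.74292324],
       [  0.        ,   0.        ,   1.        ]]), 'dist_coeffs': array([-0.09767199,  0.        ,  0.        ,  0.        ,  0.        ]), 'tool_from_camera': array([[ 9.99999847e-01, -5.12408209e-04, -2.09869347e-04,
        -1.18243262e-04],
       [ 5.50436156e-04,  9.61124724e-01,  2.76114038e-01,
        -7.05295586e-02],
       [ 6.02275184e-05, -2.76114111e-01,  9.61124859e-01,
        -1.42575040e-01],
       [ 0.00000000e+00,  0.00000000e+00,  0.00000000e+00,
         1.00000000e+00]])}
```

View pics/w1.png

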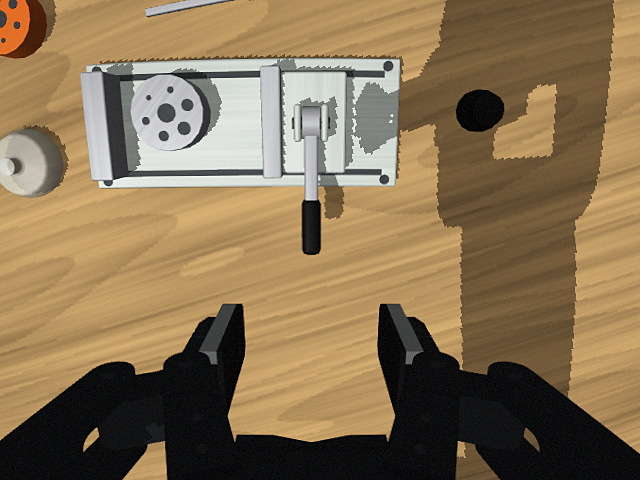

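The wrist view shows the grip black at column 311, rows 200–254, centred between the fingers and parallel to the clamp axes. I'll refine with rays from this view.

```bash
cat >> h.py <<'E'
from scipy.spatial.transform import Rotation as R
def wray(f,uv,z):
    m=camera_model('wrist');w=np.load(f);X=m['tool_from_camera'];Rt=R.from_quat(w['q']).as_matrix()
    u=cv2.undistortPoints(np.array(uv,float).reshape(-1,1,2),m['camera_matrix'],m['dist_coeffs']).reshape(-1,2)
    d=np.c_[u,np.ones(len(u))]@X[:3,:3].T@Rt.T;o=w['e']+Rt@X[:3,3]
    P=o+d*((z-o[2])/d[:,2])[:,None]
    return P,(P-w['e'])@Rt
E
python3 - <<'E'
from h import *
np.set_printoptions(precision=4,suppress=True)
w=np.load('w1.npz');p=w['p']
m=(p[190:270,295:330].max(2)<60); ys,xs=np.nonzero(m);print(xs.min()+295,xs.max()+295,ys.min()+190,ys.max()+190,np.median(xs)+295)
for n,uv,z in (('grip ends',[(311.5,201),(311,254)],.0575),('hinge',[(311,122)],.059),('bed',[(88,66),(401,58),(397,185),(99,188)],.016),('block',[(167,113)],.04),('jawface top',[(261,67),(263,178)],.046),('fixed top face',[(105,72),(118,180)],.046)):
    P,t=wray('w1.npz',uv,z);print(n,P,'tool',t)
E
```

```text
302 320 200 254 311.0
grip ends [[ 0.4916 -0.0876  0.0575]
 [ 0.4534 -0.075   0.0575]] tool [[ 0.0003 -0.0209  0.1559]
 [-0.0001  0.0193  0.1559]]
hinge [[ 0.5447 -0.1042  0.059 ]] tool [[-0.     -0.0765  0.1544]]
bed [[ 0.6442  0.0502  0.016 ]
 [ 0.5709 -0.1857  0.016 ]
 [ 0.4764 -0.1568  0.016 ]
 [ 0.5513  0.0815  0.016 ]] tool [[-0.1775 -0.1243  0.1973]
 [ 0.0696 -0.1263  0.1974]
 [ 0.0708 -0.0275  0.1974]
 [-0.179  -0.0263  0.1973]]
block [[ 0.5849 -0.0049  0.04  ]] tool [[-0.1069 -0.0846  0.1734]]
jawface top [[ 0.592  -0.0823  0.046 ]
 [ 0.5174 -0.0579  0.046 ]] tool [[-0.0353 -0.1149  0.1674]
 [-0.0359 -0.0364  0.1674]]
fixed top face [[0.6264 0.0262 0.046 ]
 [0.551  0.0482 0.046 ]] tool [[-0.1491 -0.1147  0.1673]
 [-0.1471 -0.0361  0.1673]]
```

The grip is centred under the tool to within 1 mm. Now I descend and close.

arm_command:
  moves:
    - [50, 0, 0, 1, 0, 0, 0]
    - [50, 0, 0, 1, 0, 0, 0]
    - [50, 0, 0, 1, 0, 0, 0]
    - [50, 0, 0, 1, 0, 0, 0]
    - [50, 0, 0, 1, 0, 0, 0]

```text
time_s: 3.9
ee_pos: [0.472, -0.081, 0.0629]
tool_rot: [-0.59, 0.808, -0.001, 0.0]
force: [1.1, 0.2, -0.1]
opening: 0.0498
```

arm_command:
  moves:
    - [50, 0, 0, 0.7, 0, 0, 0]
    - [50, 0, 0, 0.3, 0, 0, 0]
    - [50, 0, 0, 0, 0, 0, 0]

```text
time_s: 4.28
ee_pos: [0.4721, -0.0804, 0.0335]
tool_rot: [-0.59, 0.808, 0.0, -0.0]
force: [-0.3, -0.7, 1.2]
opening: 0.05
```

arm_command:
  moves:
    - [10, 0, 0, 0, 0, 0, 0]
    - [10, 0, 0, 0, 0, 0, 0]
    - [10, 0, 0, 0, 0, 0, 0]
    - [10, 0, 0, 0, 0, 0, 0]
  grip_force: 50

```text
time_s: 4.78
ee_pos: [0.4728, -0.0801, 0.0339]
tool_rot: [-0.59, 0.807, -0.001, 0.0]
force: [-0.4, -1.7, 3.0]
opening: 0.0131
```

arm_command:
  moves:
    - [10, 0, -0.013, -0.26, 0, 0, 0]
    - [10, 0, -0.039, -0.257, 0, 0, 0]
    - [10, 0, -0.065, -0.251, 0, 0, 0]
    - [10, 0, -0.088, -0.245, 0, 0, 0]

```text
time_s: 5.28
ee_pos: [0.4773, -0.0815, 0.0621]
tool_rot: [-0.59, 0.807, 0.001, -0.001]
force: [5.7, -2.5, -10.6]
opening: 0.0128
```

arm_command:
  moves:
    - [10, 0, -0.25, -0.456, 0, 0, 0]
    - [10, 0, -0.334, -0.397, 0, 0, 0]
    - [10, 0, -0.407, -0.323, 0, 0, 0]
    - [10, 0, 0, 0, 0, 0, 0]

```text
time_s: 5.78
ee_pos: [0.5063, -0.0906, 0.0987]
tool_rot: [-0.59, 0.807, 0.001, -0.001]
force: [0.0, 0.2, -5.3]
opening: 0.0129
```

```bash
python3 - <<'E'
from rig import ctrl, snapshot
import cv2
p,d=snapshot('scene');cv2.imwrite('pics/s2.png',cv2.resize(p[180:320,190:370,::-1],None,fx=4,fy=4,interpolation=cv2.INTER_CUBIC))
E
```

```text
(no output)
```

View pics/s2.png

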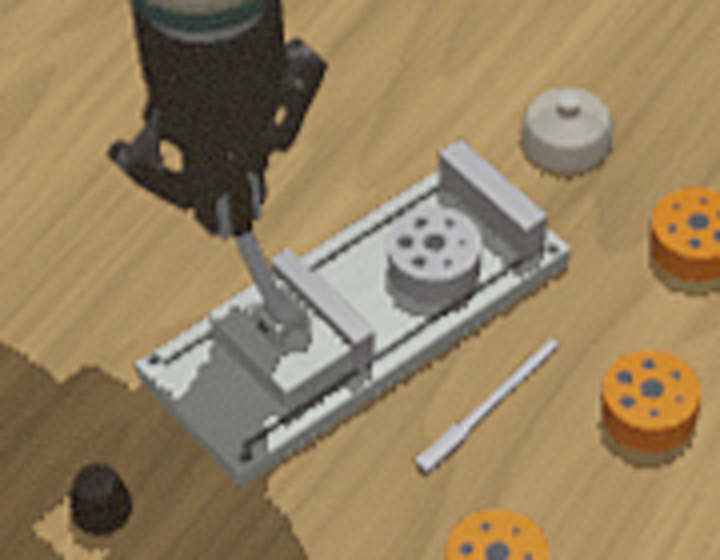

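The lever has risen to about 50–55° in the pinch (seen at about (260,275)), and the jaw has not moved. I continue to upright.

arm_command:
  moves:
    - [10, 0, -0.463, -0.235, 0, 0, 0]
    - [10, 0, -0.5, -0.139, 0, 0, 0]
    - [10, 0, -0.15, -0.02, 0, 0, 0]
    - [10, 0, 0, 0, 0, 0, 0]
    - [10, 0, 0, 0, 0, 0, 0]

```text
time_s: 6.45
ee_pos: [0.5373, -0.1005, 0.1101]
tool_rot: [-0.59, 0.807, 0.001, -0.001]
force: [-4.1, 1.8, -6.7]
opening: 0.0132
```

The lever is now at about 1.44 rad by kinematics. Now I slide along clamp +y, which is -tool x.

arm_command:
  moves:
    - [10, -0.2, 0, 0, 0, 0, 0]
    - [10, -0.3, 0, 0, 0, 0, 0]
    - [10, -0.3, 0, 0, 0, 0, 0]
    - [10, -0.3, 0, 0, 0, 0, 0]
    - [10, -0.2, 0, 0, 0, 0, 0]

```text
time_s: 7.08
ee_pos: [0.5493, -0.0634, 0.1102]
tool_rot: [-0.59, 0.807, 0.001, -0.001]
force: [-4.7, 0.5, -7.1]
opening: 0.0129
```

arm_command:
  moves:
    - [10, -0.1, 0, 0, 0, 0, 0]
    - [10, -0.1, 0, 0, 0, 0, 0]
    - [10, -0.1, 0, 0, 0, 0, 0]
    - [10, 0, 0, 0, 0, 0, 0]

```text
time_s: 7.58
ee_pos: [0.5518, -0.0556, 0.1101]
tool_rot: [-0.59, 0.807, 0.0, -0.001]
force: [-5.6, -1.9, -6.2]
opening: 0.013
```

arm_command:
  moves:
    - [10, -0.1, 0, 0, 0, 0, 0]
    - [10, -0.1, 0, 0, 0, 0, 0]
    - [10, -0.04, 0, 0, 0, 0, 0]
    - [10, 0, 0, 0, 0, 0, 0]

```text
time_s: 8.07
ee_pos: [0.554, -0.0489, 0.1101]
tool_rot: [-0.59, 0.807, 0.0, -0.002]
force: [-6.3, -2.6, -7.1]
opening: 0.0132
```

arm_command:
  moves:
    - [10, -0.05, 0, 0, 0, 0, 0]
    - [10, -0.03, 0, 0, 0, 0, 0]
    - [10, 0, 0, 0, 0, 0, 0]

```text
time_s: 8.45
ee_pos: [0.5547, -0.0467, 0.1102]
tool_rot: [-0.59, 0.807, 0.0, -0.002]
force: [-7.3, -3.7, -6.2]
opening: 0.0131
```

arm_command:
  moves:
    - [10, -0.05, 0, 0, 0, 0, 0]
    - [10, -0.05, 0, 0, 0, 0, 0]
    - [10, 0, 0, 0, 0, 0, 0]

```text
time_s: 8.82
ee_pos: [0.5553, -0.0447, 0.1102]
tool_rot: [-0.59, 0.808, -0.0, -0.002]
force: [-9.1, -6.7, -6.0]
opening: 0.0132
```

```bash
python3 - <<'E'
from rig import ctrl, snapshot
import cv2,numpy as np
s=ctrl.read_state();print(s['ee_pos'],s['force'])
p,d=snapshot('wrist');cv2.imwrite('pics/w3.png',p[:,:,::-1]);np.savez('w3.npz',p=p,d=d,e=s['ee_pos'],q=s['tool_rot'])
p,d=snapshot('scene');np.save('s3.npy',p);cv2.imwrite('pics/s3.png',cv2.resize(p[190:310,210:350,::-1],None,fx=5,fy=5,interpolation=cv2.INTER_CUBIC))
E
```

```text
[ 0.55532278 -0.04472898  0.11015692] [-9.08528841 -6.6771503  -5.95834001]
```

View pics/w3.png

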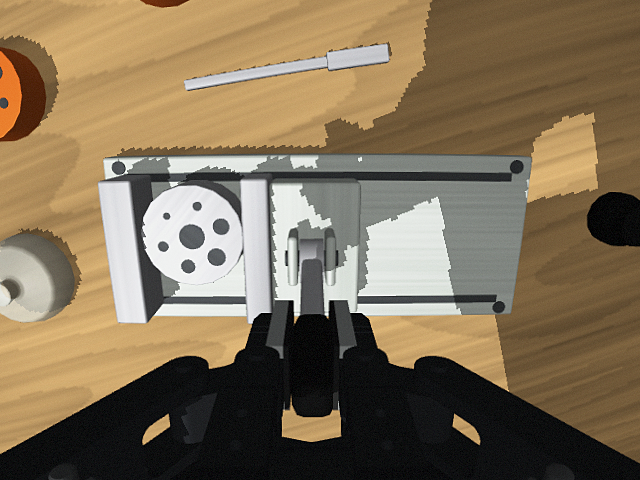

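View pics/s3.png

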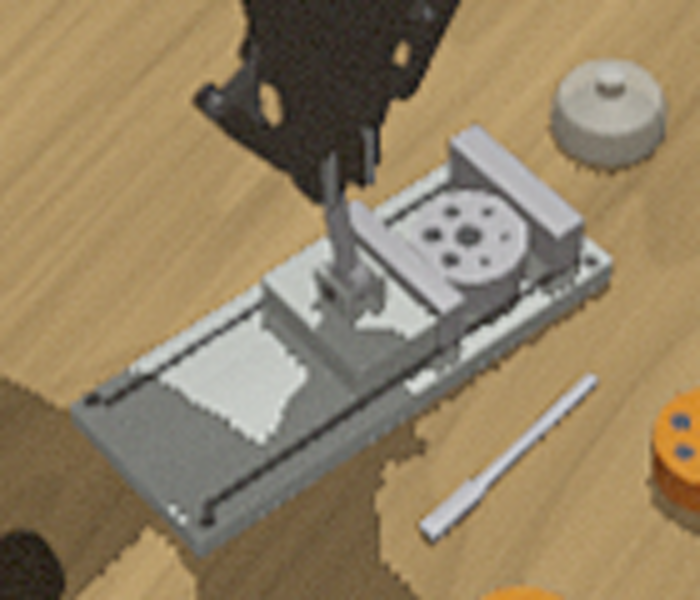

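The block is between the jaws and nearly snug, with the jaw edge against it at about column 243 in the wrist view. The push is about 9 N. I press a little further to confirm the stop.

arm_command:
  moves:
    - [10, -0.04, 0, 0, 0, 0, 0]
    - [10, 0, 0, 0, 0, 0, 0]

```text
time_s: 9.18
ee_pos: [0.5554, -0.0446, 0.1102]
tool_rot: [-0.589, 0.808, -0.001, -0.003]
force: [-10.2, -9.7, -5.3]
opening: 0.013
```

arm_command:
  moves:
    - [10, -0.04, 0, 0, 0, 0, 0]
    - [10, 0, 0, 0, 0, 0, 0]

```text
time_s: 9.43
ee_pos: [0.5555, -0.0444, 0.1101]
tool_rot: [-0.589, 0.808, -0.001, -0.004]
force: [-11.6, -14.6, -4.3]
opening: 0.0127
```

The jaw is at a hard stop: I commanded 2.4 mm and it moved about 0.3 mm, with the push rising to about 17 N. So it is snug. Now I reverse the arc with the side push held.

arm_command:
  moves:
    - [10, 0.02, 0.32, 0.07, 0, 0, 0]
    - [10, 0, 0.33, 0.09, 0, 0, 0]
    - [10, 0, 0.463, 0.235, 0, 0, 0]
    - [10, 0, 0.407, 0.323, 0, 0, 0]

```text
time_s: 9.93
ee_pos: [0.5169, -0.032, 0.0943]
tool_rot: [-0.589, 0.808, -0.007, 0.002]
force: [-4.1, -16.9, 11.3]
opening: 0.0131
```

arm_command:
  moves:
    - [10, 0, 0.175, 0.193, 0, 0, 0]
    - [10, 0, 0.16, 0.204, 0, 0, 0]
    - [10, 0, 0.135, 0.22, 0, 0, 0]
    - [10, 0, 0.114, 0.236, 0, 0, 0]

```text
time_s: 10.42
ee_pos: [0.4987, -0.0262, 0.0676]
tool_rot: [-0.589, 0.808, -0.005, -0.0]
force: [-12.1, -16.4, 11.1]
opening: 0.0132
```

arm_command:
  moves:
    - [10, 0, 0.088, 0.245, 0, 0, 0]
    - [10, 0, 0.065, 0.251, 0, 0, 0]
    - [10, 0, 0.039, 0.257, 0, 0, 0]
    - [10, 0, 0.013, 0.26, 0, 0, 0]
    - [10, 0, 0, 0.05, 0, 0, 0]

```text
time_s: 11.05
ee_pos: [0.4922, -0.0242, 0.0339]
tool_rot: [-0.589, 0.808, -0.004, -0.001]
force: [-11.9, -17.3, 7.9]
opening: 0.0129
```

The tool is back at its starting grasp height of 0.0339. I press down a little more, relieve the side push, then open gently.

arm_command:
  moves:
    - [10, 0, 0, 0.08, 0, 0, 0]
    - [10, 0, 0, 0, 0, 0, 0]
    - [10, 0.06, 0, -0.06, 0, 0, 0]
    - [10, 0, 0, 0, 0, 0, 0]

```text
time_s: 11.55
ee_pos: [0.4921, -0.0246, 0.0333]
tool_rot: [-0.59, 0.808, -0.003, 0.0]
force: [-4.5, -10.2, 2.6]
opening: 0.0133
```

arm_command:
  moves:
    - [25, 0.06, 0, 0, 0, 0, 0]
    - [45, 0, 0, 0, 0, 0, 0]
    - [45, 0, 0, 0, 0, 0, 0]
    - [45, 0, 0, 0, 0, 0, 0]

```text
time_s: 12.05
ee_pos: [0.4904, -0.0237, 0.0313]
tool_rot: [-0.59, 0.807, -0.0, 0.0]
force: [0.2, 0.5, -0.2]
opening: 0.0449
```

arm_command:
  moves:
    - [45, 0, 0, -0.5, 0, 0, 0]
    - [45, 0, 0, -1, 0, 0, 0]
    - [45, 0, 0, -1, 0, 0, 0]
    - [45, 0, 0, -1, 0, 0, 0]
    - [45, 0, 0, -1, 0, 0, 0]

```text
time_s: 12.68
ee_pos: [0.4902, -0.0238, 0.1684]
tool_rot: [-0.59, 0.807, -0.0, 0.001]
force: [-0.9, -0.3, 0.1]
opening: 0.0451
```

arm_command:
  moves:
    - [45, 0, 0.5, -1, 0, 0, 0]
    - [45, 0, 0.5, -0.5, 0, 0, 0]
    - [45, 0, 0, 0, 0, 0, 0]
    - [45, 0, 0, 0, 0, 0, 0]

```text
time_s: 13.18
ee_pos: [0.4616, -0.0148, 0.2108]
tool_rot: [-0.59, 0.807, 0.0, -0.0]
force: [0.2, 0.1, 0.6]
opening: 0.045
```

```bash
python3 - <<'E'
from rig import ctrl, snapshot
import cv2,numpy as np
s=ctrl.read_state();print(s['ee_pos'],s['force'])
p,d=snapshot('wrist');cv2.imwrite('pics/w4.png',p[:,:,::-1]);np.savez('w4.npz',p=p,d=d,e=s['ee_pos'],q=s['tool_rot'])
p,d=snapshot('scene');cv2.imwrite('pics/s4.png',cv2.resize(p[190:310,210:350,::-1],None,fx=5,fy=5,interpolation=cv2.INTER_CUBIC))
E
```

```text
[ 0.46159273 -0.01480352  0.21081262] [0.20761526 0.14759818 0.55171883]
```

View pics/w4.png

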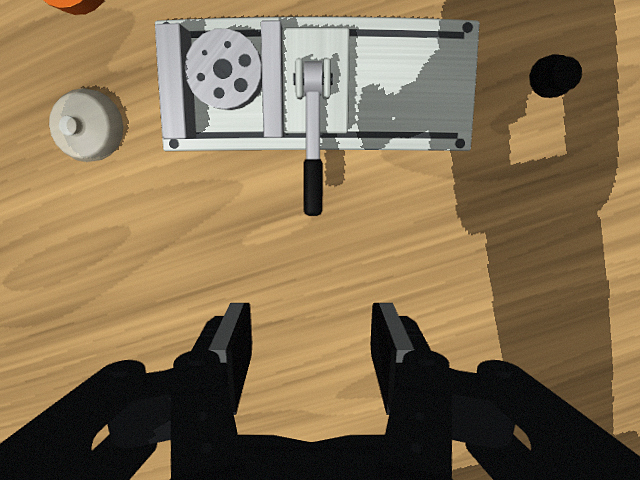

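View pics/s4.png

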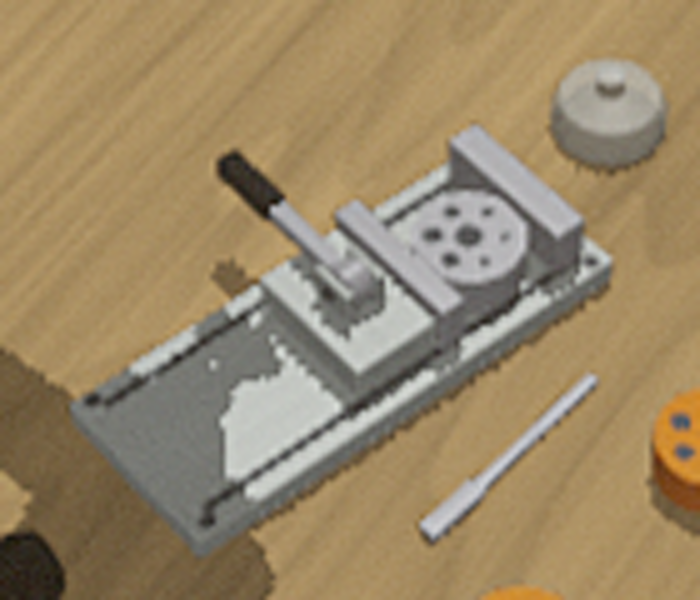

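The lever is down with its grip at (313,160–214) in the wrist view, and the block at (223,68) sits between both jaws. I'll check the numbers.

```bash
python3 - <<'E'
from h import *
np.set_printoptions(precision=4,suppress=True)
yd=np.array([np.cos(1.2637),np.sin(1.2637)]);c=np.array([.561,-.053])
for f,items in (('w1.npz',(('grip',[(311.5,201),(311,254)],.0575),('block',[(167,113)],.04),('jawface',[(261,67),(263,178)],.046))),
 ('w4.npz',(('grip',[(313,161),(313,215)],.0575),('block',[(223.5,68)],.04),('jawface',[(262.5,23),(264,137)],.046),('fixed',[(181,25),(187,138)],.046)))):
  for n,uv,z in items:
    P,_=wray(f,uv,z);q=P[:,:2]-c;print(f,n,'cx',q@[yd[1],-yd[0]],'cy',q@yd)
# grip top height from depth along the lever
m=camera_model('wrist')
for f,pts in (('w1.npz',[(311,206),(311,248)]),('w4.npz',[(313,167),(313,208)])):
  w=np.load(f)
  for u,v in pts:
    z=np.median(w['d'][v-2:v+3,u-2:u+3]);k=cv2.undistortPoints(np.array([[[u,v]]],float),m['camera_matrix'],m['dist_coeffs'])[0,0]
    X=m['tool_from_camera']@[k[0]*z,k[1]*z,z,1];print(f,w['e']+R.from_quat(w['q']).apply(X[:3]))
E
```

```text
w1.npz grip cx [-0.0557 -0.0959] cy [-0.054  -0.0535]
w1.npz block cx [0.0083] cy [0.053]
w1.npz jawface cx [ 0.0384 -0.0401] cy [-0.0186 -0.0178]
w4.npz grip cx [-0.0565 -0.0953] cy [0.0049 0.0049]
w4.npz block cx [0.0088] cy [0.0688]
w4.npz jawface cx [ 0.0374 -0.04  ] cy [0.0395 0.0403]
w4.npz fixed cx [ 0.0376 -0.04  ] cy [0.0964 0.0967]
w1.npz [ 0.4887 -0.0863  0.0599]
w1.npz [ 0.459  -0.0768  0.0616]
w4.npz [ 0.5047 -0.03    0.058 ]
w4.npz [ 0.4767 -0.0211  0.0579]
```

```bash
python3 -c "
from rig import ticket,ctrl
print(ctrl.read_state()['force']);print(ticket.sign_off())"
```

```text
[ 0.34882033 -0.6712976  -0.72864071]
the job is handed in; nothing more can be done
None
```

The block is clamped and the job was handed in at about 13.3 s. I pinched the lever grip from above and arced it up to about 1.44 rad. Then I slid the jaw about 59 mm by the lever until it stopped hard at about 17 N. Keeping that side push, I arced the lever fully down, released and backed off.

**Last checks:**
- **Jaw:** the face is at y≈0.040 in the clamp frame, so travel is about 0.089. The opening measures about 56.6 mm for the 56 mm block, which is within the camera calibration of about 2 mm.
- **Block:** it looks flat on the bed, at x≈0.009 and y≈0.069 in the clamp frame.
- **Lever:** level, with both ends of the grip reading 58 mm high.
- **Robot:** clear of everything, with wrist force near zero.
- **Bystanders:** the cover and tweezers in the last scene view, and the loupe in the wrist view, look unmoved. I did not measure them. The oil pot and blower were not re-imaged; the arm passed well above the oil pot and never went near the blower.

One reading disagreed: before the lever was moved, the depth readings on the grip ends were 60–62 mm against 57.5 mm expected. I treated this as camera error because the ray measurements agreed.

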